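Drive out the stuck hinge pin and take the flap off a parts bin

ROBOT

A 6-joint arm with a two-finger parallel gripper is mounted at the origin on the work surface. World frame = base frame: x ahead of the robot, y to its left, z up, the work surface at z = 0. Lengths are in mm, angles in degrees, forces in N, time in s.
With the tool pointing down it reaches from about 275 to 825 mm from the base axis. Payload 4.9 kg.
Tool frame: the origin (TCP) lies between the finger pads; the fingertips stand tip_extent ahead of it and the grasp point (between the pads) lies 11 mm behind it (tip_extent is the distance from the TCP to the fingertips, in mm); z points along the fingers, y is the line along which they close (so a half turn about z gives the same grasp; the last joint's range is limited). The gripper opens to 85 mm and grips with 20 to 120 N. Pads are 22 mm wide; open, the fingers measure 114 mm over their backs; the gripper's body (76 mm by 85 mm) begins 54 mm behind the grasp point. The pads swing forward as they close: fully open they stand 13 mm farther back than shut.
Start: joints at [-83.32, 18.69, -11.035, 60.275, 0, 82.311], TCP at [136.51, -532.807, 239.281] pointing down, gripper open.
Joint ranges: [-152.03, 152.03], [-55.5, 102.48], [-74.3, 77.21], [-110.64, 120.58], [-84.22, 78.4], [-180, 180]. Speed limits (degrees/s): [147.25, 147.25, 180, 180, 180, 180].

INTERFACE

Orientations are given as a 3x3 rotation matrix whose columns are the frame's x, y, z axes.
In Python, from rig import * gives the robot as it stands.
- The arm moves only by the tool play_rows, never from a script. Its arguments are lists of equal length, an entry for each row: "claw": the opening, from -1 (shut) to 1 (fully open); "linear": the shift along the tool's x, y, z in mm, a list of three; "twist": the turn, a rotation vector about the tool's x, y, z in rad, a list of three. In form: {"claw": [claw, ...], "linear": [[tx, ty, tz], ...], "twist": [[wx, wy, wz], ...]}. A call has 1 to 12 rows; each row shifts and turns the commanded pose from where the row before left it, along the tool's axes as they then stand; what a row does not reach is not made up. A row lasts 1/8 s, in which the tool goes at most 62.5 mm and 10.7 degrees, less where a joint would pass 70% of its speed; a pose out of reach is approached as far as the arm can. A call with a gripper value outside its range is refused whole. The fingers move at their own pace and stop on an object; "newtons" is the grip in N (left out, the last holds). Time passes only in rows, so rows that do not move let the fingers close. It gives the time, the measured TCP pose, the force, the opening and the grip force at its end, in the units of the state.
- read_state(): the state, without advancing time (a new reading comes with each control period).
- read_camera(name): name is "scene" or "top" or "wrist"; returns a dict with "img" (400x640x3 uint8, red, green, blue), "intrinsics" (3x3 intrinsics, pixels), "world_from_camera" (4x4, takes a point from camera to world coordinates). Camera axes: x right, y up, looking along -z (the intrinsics and any distortion apply to the point x, -y, -z); pixel columns grow to the right and rows downward; lengths in mm; the calibration is good to about 2 mm. A picture is of the moment at which its call begins. There is no depth.
- hand_in(): hands the job in; it is judged then, once.
The state is a dict: "t": time; "qpos": joint angles; "qvel": joint speeds; "effort": joint torques, N m; "tcp_pos": TCP position; "tool_rot": TCP orientation; "contact_force": force on the tool from outside, world axes, zero at the start; "ft_torque": the same for the moment, N m; "finger_gap": opening from 0.0 (shut) to 1.0 (fully open); "finger_force": force on a finger pad.
Only numpy, scipy, OpenCV 4.12 (cv2) and the standard library are available. Lean on these libraries where they do the work, as an engineer would, in place of code of your own. Each camera call takes 0.05 s, during which the arm holds its last target. There are 200 camera calls.

TASK

The flap of the grey parts bin is held by a stuck brass hinge pin: take the red-handled drift punch from its wooden rest and push the pin through from its headless side until it comes up against its sprung stop, then keep bearing on it with a firm, steady push of 16 to 20 N for about half a second, never above 25 N or the lugs crack. Put the punch back in its rest, then lift the freed flap off by its yellow grip and set it down, without dropping it, flat in the middle of the dark-edged cork tile. Touch the pin with the punch only, and do not disturb the other things on the desk.

Things in the scene. Friction and masses are not known exactly. Their poses are not given: they have to be found in the camera images.
- parts_bin: Fixed grey ABS bin, 110 mm (x) by 124 mm (y), 70 mm high; origin under its centre, z up. On its +x side two bored hinge lugs (22 mm in x, 70 to 90 mm above the desk) lie at y = 44 to 60 mm and y = 0 to 27 mm, the flap's knuckle between them. Hinge axis: along y, 75 mm to +x of the origin, 80 mm above the desk.
- bore_mouth (a point): Centre of the hinge bore's mouth on the end lug's outer (+y) face, where the punch goes in towards the bin's -y. Axes are the bin's. Bore 9 mm wide, 3 mm chamfer; the same bore runs on through the knuckle and second lug. Nothing within 100 mm in front of it is taller than 50 mm.
- pin_end (a point): Centre of the pin's plain end (brass, 7 mm thick), 3 to 17 mm inside the bore at first. Slides only to the bin's -y, friction about 7 N. After 24 to 30 mm more, not known beforehand (33 to 41 mm inside the mouth), it meets a sprung stop that yields from 12 N on, 6 N per mm, by up to 4 mm. Let go there, the pin stays, clear of the knuckle.
- pin_head (a point): Outer face of the pin's head (12 mm wide, 5 mm thick), 67 mm along the pin from pin_end, on the other side of the hinge; it stands out farther as the pin is driven.
- punch_grip (a point): Balance point on the axis of the drift punch's red handle, 14 x 14 mm square, reaching 46 mm behind and 25 mm ahead of this point. x points along the punch to the tip, z up as it lies in the rest. Mass about 60 g.
- punch_tip (a point): Rounded end of the punch's steel rod (5 mm thick, 65 mm long), 90 mm ahead of punch_grip along x.
- rest_axis (a point): Fixed plywood rest: where punch_grip lies when the punch is stowed, 32 mm above the desk; x towards the tip. Slotted supports, 12 mm long: 38 mm behind this point (slot 21 mm wide, cheek tops 38 mm above the desk) for the handle, 62 mm ahead (slot 14 mm wide, cheeks 38.5 mm) for the rod; between them only a base 6 mm high, 40 mm wide.
- flap_grip (a point): Point to grip on the flap's yellow upright block (16 mm in x, 36 mm in y, 34 mm tall), 24 mm above the flap's upper face, 28 mm above its underside. Grey plate 119 x 122 x 4 mm, centred 3 mm to -x; knuckle reaching 80 mm to +x, underside level with the plate's, 2 mm play to each 20 mm tall lug. Axes as the bin's while on it. 90 g. Freed, it lifts straight up.
- tile: Fixed square cork tile, 160 x 160 mm, 6 mm thick, with a dark edge; origin under its centre.

How it is judged (in metres and radians):
On the way:
1. the pin, driven by the punch, bears on its stop under a steady push of more than 14 N for 0.3 s (contact force between punch and pin above 14 N and y of pin_head in the frame of bore_mouth below -0.0985 m and distance of pin_head from where it was at the start of the episode above 0.022 m), for 0.3 s.
At the end, for the whole second after the job is handed in: Pin driven at least 22 mm, its plain end at least 31.5 mm inside the bore; punch lying in its rest (within 15 mm, 5 mm in height, 0.15 rad); flap let go, still and flat (within 0.1 rad), right way up on the tile, its grip within 40 mm of the tile's centre (y of pin_head in the frame of bore_mouth below -0.0985 m and distance of pin_head from where it was at the start of the episode above 0.022 m and distance between punch_grip and rest_axis below 0.015 m and z of punch_grip in the frame of rest_axis between -0.005 and 0.005 m and angle between the x axis of punch_grip and the x axis of rest_axis, either way round below 0.15 rad and horizontal distance between flap_grip and tile below 0.04 m and angle between flap_grip's own z axis and vertical below 0.1 rad and height (world z) of flap_grip below 0.041 m and linear speed of each of flap, punch below 0.02 m/s); the robot touches nothing.
It fails at once if the punch pushes on the pin with more than 25 N (contact force between punch and pin above 25 N).
It fails at once if the punch presses on the bin and its lugs with more than 25 N (contact force between punch and parts_bin above 25 N).
It fails at once if the fingers touch the pin (contact force between the fingers and pin above 1 N).
It fails at once if the flap or the punch is dropped (falls freely faster than 0.5 m/s) ((linear speed of flap above 0.5 m/s and contact force between the fingers and flap below 0.1 N) or (linear speed of punch above 0.5 m/s and contact force between the fingers and punch below 0.1 N)).
It fails at once if another thing on the desk is moved by more than 20 mm (distance of any of camera_mount, motor, receiver, fuse_holder, flight_board, screw_dish from where it was at the start of the episode above 0.02 m).
It also fails if it takes over 72 s, if anything falls off the work surface, if the arm or the gripper's body presses on something with over 40 N, if the wrist force passes 120 N, or if a joint passes its speed limit or range.

## Working session

There is one attempt and no reset: what is moved stays moved. The work goes in short steps, Python scripts to look and compute and a tool call to move; the robot and the scene stay as the last step left them, time stands still between calls to the robot, and variables do not carry over. Pictures are saved under pics/ and viewed, at most 10 in all, crops included, and the job is handed in when it is done.

Besides the shell and the picture viewer there is one more tool, called after "Emit:" by a JSON object that holds its "api" and its "payload". play_rows: Moves the arm, as the interface text tells. Its arguments: {"type":"object","properties":{"claw":{"type":"array","items":{"type":"number"}},"linear":{"type":"array","items":{"type":"array","items":{"type":"number"}}},"twist":{"type":"array","items":{"type":"array","items":{"type":"number"}}},"newtons":{"type":"number"}},"required":["claw","linear","twist"]}

```bash
mkdir -p pics; ls; python3 - <<'E'
from rig import *
import cv2
s=read_state(); print({k:s[k] for k in ('t','tcp_pos','tool_rot','contact_force','finger_gap')}); print([k for k in s])
for n in ('scene','top'):
    c=read_camera(n); cv2.imwrite(f'pics/{n}0.png',c['img'][:,:,::-1]); print(n,c['intrinsics'],c['world_from_camera'].round(3) if hasattr(c['world_from_camera'],'round') else c['world_from_camera'], list(c))
E
```

```text
pics
{'t': 0.0, 'tcp_pos': array([ 136.45149946, -532.21455036,  238.50349051]), 'tool_rot': array([[ 9.68709170e-01,  2.48198525e-01, -1.88952565e-04],
       [ 2.48198480e-01, -9.68707688e-01,  1.71162023e-03],
       [ 2.41781815e-04, -1.70495995e-03, -9.99998517e-01]]), 'contact_force': array([-0.35273295, -0.08902149, -0.32238798]), 'finger_gap': 0.997606785480962}
['t', 'qpos', 'qvel', 'effort', 'tcp_pos', 'tool_rot', 'contact_force', 'ft_torque', 'finger_force', 'finger_gap']
scene [[379.234179     0.         319.9771218 ]
 [  0.         379.234179   198.47226257]
 [  0.           0.           1.        ]] [[ 5.23000e-01 -6.57000e-01  5.43000e-01  9.25427e+02]
 [ 8.52000e-01  4.07000e-01 -3.29000e-01 -2.61301e+02]
 [-4.00000e-03  6.35000e-01  7.73000e-01  6.64085e+02]
 [ 0.00000e+00  0.00000e+00  0.00000e+00  1.00000e+00]] ['img', 'intrinsics', 'world_from_camera']
top [[464.36518624   0.         319.38151377]
 [  0.         464.36518624 201.7282418 ]
 [  0.           0.           1.        ]] [[-1.60000e-02  9.87000e-01 -1.60000e-01  3.88881e+02]
 [-1.00000e+00 -1.90000e-02 -1.90000e-02 -5.58900e+00]
 [-2.20000e-02  1.59000e-01  9.87000e-01  9.73820e+02]
 [ 0.00000e+00  0.00000e+00  0.00000e+00  1.00000e+00]] ['img', 'intrinsics', 'world_from_camera']
```

View pics/scene0.png

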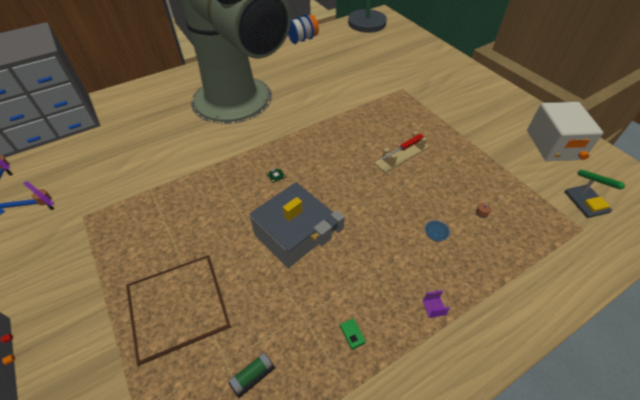

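View pics/top0.png

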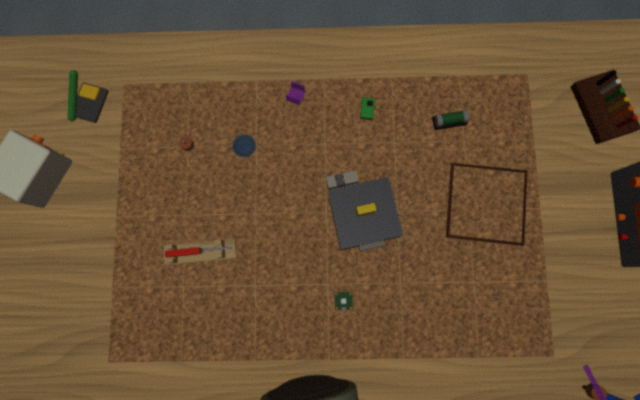

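Both views show the bin at top (365,212) with its lugs up-left at (342,180), the punch in its rest at (200,250) with its tip to the right, and the tile at (488,204). Next I'll measure these by mask.

```bash
cat > h.py <<'E'
from rig import *
import numpy as np, cv2
def cast(c,uv,z):
    K,T=c['intrinsics'],c['world_from_camera']
    uv=np.atleast_2d(np.float64(uv)); d=np.c_[(uv-K[[0,1],[2,2]])/K[0,0],np.ones(len(uv))]*[1,-1,-1]
    d=d@T[:3,:3].T; o=T[:3,3]
    return o+d*((z-o[2])/d[:,2])[:,None]
def proj(c,P):
    T=c['world_from_camera']; q=(np.atleast_2d(P)-T[:3,3])@T[:3,:3]*[1,-1,-1]
    p=q@np.array(c['intrinsics']).T; return p[:,:2]/p[:,2:]
def hsv(c): return cv2.cvtColor(c['img'],cv2.COLOR_RGB2HSV)
def blobs(m,amin=15):
    n,l,s,ce=cv2.connectedComponentsWithStats(m.astype('uint8'))
    return [(s[i],ce[i],cv2.minAreaRect(np.argwhere(l==i)[:,::-1].astype('float32'))) for i in range(1,n) if s[i][4]>=amin]
def tool(dxyz):  # world shift -> tool axes
    return np.array(read_state()['tool_rot']).T@np.array(dxyz)
E
python3 - <<'E'
from h import *
c=read_camera('top'); H=hsv(c); h,s,v=H[...,0],H[...,1],H[...,2]
def show(n,m,z,amin=15):
    for st,ce,r in blobs(m,amin):
        print(n,st[4],ce.round(1),[round(a,1) for a in r[1]],cast(c,cv2.boxPoints(r),z)[:,:2].round(0).tolist(),cast(c,ce,z)[0].round(1))
show('red',((h<6)|(h>174))&(s>180)&(v>100),39)
show('yel',(h>20)&(h<32)&(s>180)&(v>120),108)
m=(s<95)&(v<140); m[:150]=0;m[260:]=0;m[:,:310]=0;m[:,420:]=0
show('bin',m,74)
im=c['img'][150:270,150:410]; cv2.imwrite('pics/t1.png',cv2.resize(im[:,:,::-1],None,fx=3,fy=3,interpolation=cv2.INTER_CUBIC))
m=(v<60);m[:150]=0;m[255:]=0;m[:,:440]=0;m[:,535:]=0
m=cv2.morphologyEx(m.astype('uint8'),cv2.MORPH_CLOSE,np.ones((5,5)))
show('tile',m,6,100)
E
```

```text
red 19 [623.9 236.4] [3.0, 4.0] [[461.0, -588.0], [461.0, -595.0], [455.0, -595.0], [455.0, -587.0]] [ 458.5 -590.9   39. ]
red 198 [182.  251.9] [6.0, 32.7] [[446.0, 326.0], [452.0, 260.0], [440.0, 258.0], [434.0, 324.0]] [443.1 291.8  39. ]
yel 195 [88.6 91.2] [16.8, 12.1] [[754.0, 486.0], [778.0, 481.0], [767.0, 448.0], [743.0, 453.0]] [760.6 466.8 108. ]
yel 129 [366.  208.4] [7.2, 17.8] [[518.0, -58.0], [525.0, -91.0], [511.0, -94.0], [505.0, -61.0]] [514.6 -75.9 108. ]
bin 4256 [362.6 211. ] [80.4, 64.4] [[585.0, 3.0], [611.0, -122.0], [455.0, -150.0], [430.0, -29.0]] [514.6 -71.9  74. ]
tile 595 [486.2 205.5] [78.5, 75.4] [[464.0, -245.0], [623.0, -268.0], [605.0, -431.0], [447.0, -404.0]] [ 530.6 -335.3    6. ]
```

View pics/t1.png

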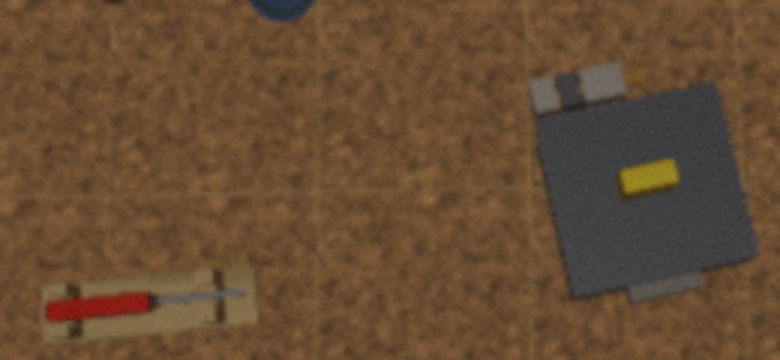

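The crop shows the lugs at the bin's upper left, with the brass pin end on the right, and the red handle pointing left with the rod to the right. I'm moving over the punch.

Emit:
{"api": "play_rows", "payload": {"claw": [1,1,1,1,1,1,1,1,1,1,1,1], "linear": [[33,-47,0],[33,-47,0],[33,-47,0],[33,-47,0],[33,-47,0],[33,-47,0],[33,-47,0],[33,-47,0],[33,-47,0],[33,-47,0],[33,-47,0],[33,-47,0]], "twist": [[0,0,0],[0,0,0],[0,0,0],[0,0,0],[0,0,0],[0,0,0],[0,0,0],[0,0,0],[0,0,0],[0,0,0],[0,0,0],[0,0,0]]}}

```text
t: 1.65
tcp_pos: [380.5, 113.9, 239.4]
tool_rot: [[0.969, 0.249, 0.001], [0.249, -0.969, -0.0], [0.001, 0.0, -1.0]]
contact_force: [0.6, 0.1, 0.4]
finger_gap: 1.002
finger_force: 0.0
```

Emit:
{"api": "play_rows", "payload": {"claw": [1,1,1,1,1,1,1,1,1,1,1,1], "linear": [[33,-47,0],[33,-47,0],[33,-47,0],[0,0,0],[0,0,0],[0,0,0],[0,0,0],[0,0,0],[0,0,0],[0,0,0],[0,0,0],[0,0,0]], "twist": [[0,0,0],[0,0,0],[0,0,0],[0,0,-0.177],[0,0,-0.177],[0,0,-0.177],[0,0,-0.177],[0,0,-0.177],[0,0,-0.177],[0,0,-0.177],[0,0,-0.177],[0,0,0]]}}

```text
t: 3.15
tcp_pos: [452.0, 232.0, 239.7]
tool_rot: [[-0.152, 0.988, -0.012], [0.988, 0.152, 0.033], [0.034, -0.006, -0.999]]
contact_force: [0.3, -0.2, 0.4]
finger_gap: 1.003
finger_force: 0.0
```

```bash
python3 - <<'E'
from h import *
s=read_state(); print(s['t'],s['tcp_pos'].round(1),s['tool_rot'].round(3).tolist(),s['qpos'])
c=read_camera('wrist'); cv2.imwrite('pics/w1.png',c['img'][:,:,::-1]); print(np.array(c['world_from_camera']).round(2).tolist(),c['intrinsics'])
H=hsv(c); h,sa,v=H[...,0],H[...,1],H[...,2]
for st,ce,r in blobs(((h<6)|(h>174))&(sa>180)&(v>90),200):
    print(st,ce,cast(c,cv2.boxPoints(r),39).round(1).tolist(),cast(c,ce,39))
E
```

```text
3.15 [452.  232.  239.7] [[-0.152, 0.988, -0.012], [0.988, 0.152, 0.033], [0.034, -0.006, -0.999]] [ 17.67926355  14.13019511 -17.30091452  58.63129865   1.97561359
  98.93061721]
[[0.99, -0.15, -0.04, 439.62], [0.15, 0.95, 0.29, 309.63], [-0.01, -0.29, 0.96, 377.33], [0.0, 0.0, 0.0, 1.0]] [[282.88751606   0.         323.39128869]
 [  0.         282.88751606 200.35182723]
 [  0.           0.           1.        ]]
[319  99  15  62 696] [326.18821839 129.07471264] [[440.1, 257.2, 39.0], [434.2, 326.1, 39.0], [447.2, 327.3, 39.0], [453.9, 258.4, 39.0]] [[443.63097915 293.61083631  39.        ]]
```

View pics/w1.png

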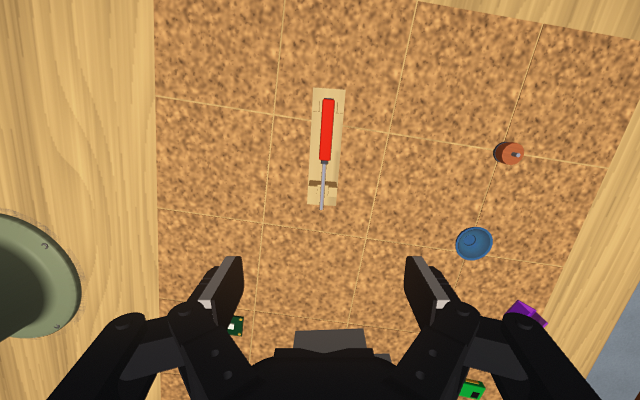

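The wrist view shows the punch at (325,150), with its tip down the image toward the hand and nothing near it. I'll let the arm settle, then read the state.

Emit:
{"api": "play_rows", "payload": {"claw": [0,0], "linear": [[0,0,0],[0,0,0]], "twist": [[0,0,0],[0,0,0]]}}

```text
t: 3.45
tcp_pos: [452.2, 232.1, 240.0]
tool_rot: [[-0.153, 0.988, -0.011], [0.988, 0.153, 0.033], [0.034, -0.006, -0.999]]
contact_force: [-0.8, -0.5, 0.2]
finger_gap: 0.603
finger_force: 0.0
```

```bash
cat >> h.py <<'E'
from scipy.spatial.transform import Rotation as R
def togo(P,yaw):  # tool-frame rotvec to (down, tool x at yaw deg), then shift in the turned frame
    s=read_state(); a=np.radians(yaw); x=np.array([np.cos(a),np.sin(a),0]); z=np.array([0,0,-1.])
    G=np.c_[x,np.cross(z,x),z]; rv=R.from_matrix(np.array(s['tool_rot']).T@G).as_rotvec()
    print('t',round(s['t'],2),'tcp',s['tcp_pos'].round(1),'twist',rv.round(3),'shift',(G.T@(np.array(P)-s['tcp_pos'])).round(1),'F',s['contact_force'].round(1),'gap',round(s['finger_gap'],3),round(float(s['finger_force']),1))
E
python3 -c "
from h import *
togo([444.8,281.8,100],95.2)"
```

```text
t 3.45 tcp [452.2 232.1 240. ] twist [-0.007 -0.034  0.063] shift [ 50.2  -2.9 140. ] F [-0.8 -0.5  0.2] gap 0.603 0.0
```

Emit:
{"api": "play_rows", "payload": {"claw": [0,0,0,0,0], "linear": [[0,0,0],[25,-1.5,45],[25,-1.5,45],[0,0,45],[0,0,0]], "twist": [[-0.007,-0.034,0.063],[0,0,0],[0,0,0],[0,0,0],[0,0,0]]}}

```text
t: 4.08
tcp_pos: [441.8, 280.5, 102.1]
tool_rot: [[-0.092, 0.996, -0.007], [0.996, 0.092, -0.003], [-0.003, -0.007, -1.0]]
contact_force: [-0.2, -0.4, 0.6]
finger_gap: 0.504
finger_force: 0.0
```

```bash
python3 - <<'E'
import rig; print([(k,getattr(rig,k)) for k in dir(rig) if 'tip' in k.lower()], [k for k in dir(rig) if k[0]!='_'])
from h import *
togo([444.8,281.8,23],95.2)
c=read_camera('wrist'); cv2.imwrite('pics/w2.png',c['img'][:,:,::-1])
H=hsv(c); h,sa,v=H[...,0],H[...,1],H[...,2]
for st,ce,r in blobs(((h<6)|(h>174))&(sa>180)&(v>90),200):
    print(st,ce,cast(c,cv2.boxPoints(r),39).round(1).tolist(),cast(c,ce,39))
E
```

```text
[('tip_extent', 8.0)] ['MotionError', 'hand_in', 'read_camera', 'read_state', 'tip_extent']
t 4.08 tcp [441.8 280.5 102.1] twist [-0.007  0.003  0.001] shift [ 1.   3.2 79.1] F [-0.2 -0.4  0.6] gap 0.504 0.0
[ 321  158   19   89 1522] [330.01379763 201.62286465] [[440.3, 257.9, 39.0], [435.0, 327.1, 39.0], [447.2, 328.0, 39.0], [453.9, 258.9, 39.0]] [[443.80512155 295.12419786  39.        ]]
```

View pics/w2.png

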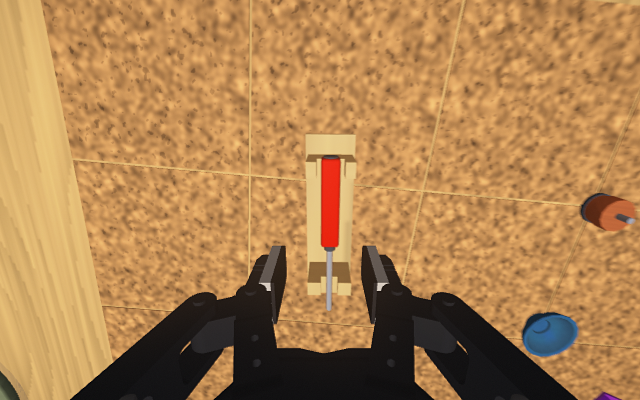

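The fingers straddle the rod side and the handle is centred between them, with its front at about (330,248). I'm descending and closing.

Emit:
{"api": "play_rows", "payload": {"newtons": 80, "claw": [0,0,0,-1,-1,-1,-1,-1], "linear": [[1,3,30],[0,0,30],[0,0,19],[0,0,0],[0,0,0],[0,0,0],[0,0,0],[0,0,0]], "twist": [[-0.006,0.003,0],[0,0,0],[0,0,0],[0,0,0],[0,0,0],[0,0,0],[0,0,0],[0,0,0]]}}

```text
t: 5.12
tcp_pos: [449.2, 283.4, 28.0]
tool_rot: [[-0.091, 0.996, 0.009], [0.996, 0.091, 0.004], [0.003, 0.009, -1.0]]
contact_force: [-1.3, -2.1, 6.6]
finger_gap: 0.148
finger_force: 79.7
```

```bash
python3 -c "
from h import *
togo([444.8,282,120],95.2)"
```

```text
t 5.12 tcp [449.2 283.4  28. ] twist [ 0.009 -0.003  0.001] shift [ -1.   -4.5 -92. ] F [-1.3 -2.1  6.6] gap 0.148 79.7
```

Emit:
{"api": "play_rows", "payload": {"claw": [-1,-1,-1,-1,-1,-1,-1,-1,-1], "linear": [[0,0,-10],[0,0,-15],[0,0,-25],[0,0,-35],[0,0,-20],[-40,27,0],[-45,30,0],[-45,30,0],[0,0,0]], "twist": [[0,0,0],[0,0,0],[0,0,0],[0,0,0],[0,0,0],[0,0,0],[0,0,0],[0,0,0],[0,0,-0.119]]}}

```text
t: 6.25
tcp_pos: [548.9, 158.3, 132.6]
tool_rot: [[-0.207, 0.978, 0.009], [0.978, 0.207, 0.003], [0.001, 0.01, -1.0]]
contact_force: [-0.9, 0.3, -0.8]
finger_gap: 0.143
finger_force: 78.8
```

```bash
python3 - <<'E'
from h import *
togo([548.5,125.5,130],102)
for n in ('wrist','top'):
    c=read_camera(n); im=c['img']
    if n=='top': im=cv2.resize(im[150:260,230:420],None,fx=4,fy=4,interpolation=cv2.INTER_CUBIC)
    cv2.imwrite(f'pics/{n}3.png',im[:,:,::-1])
E
```

```text
t 6.25 tcp [548.9 158.3 132.6] twist [ 0.01  -0.001 -0.001] shift [-32.   -7.2   2.6] F [-0.9  0.3 -0.8] gap 0.143 78.8
```

View pics/wrist3.png

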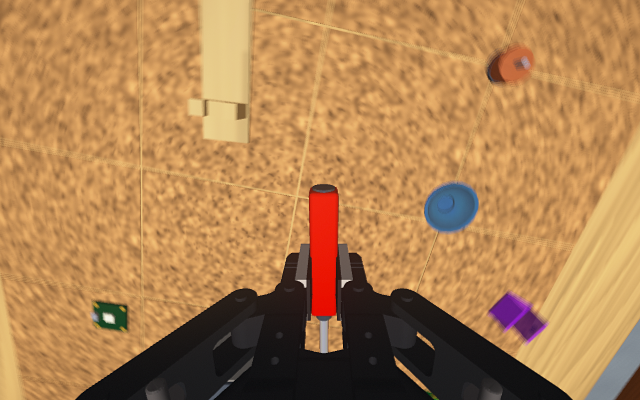

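View pics/top3.png

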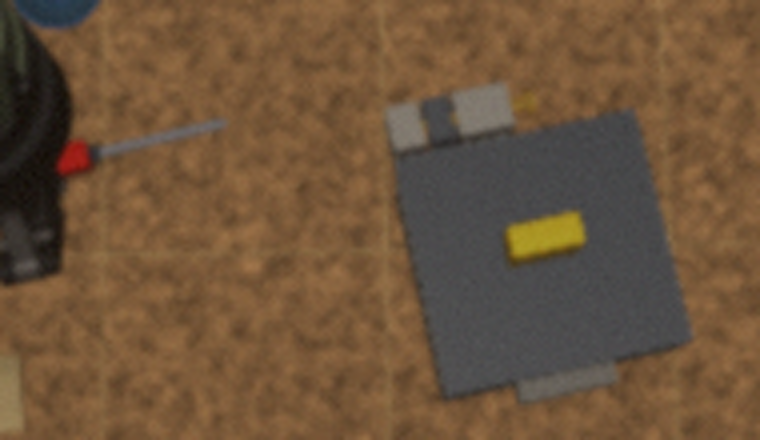

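The wrist view shows the punch held straight, with the red handle spanning rows 190–316 at column 323. The crop shows the tip at (224,123), and the lug faces at about (392,129) and (509,106).

```bash
python3 - <<'E'
from h import *
c=read_camera('top'); s=read_state(); T=np.array(s['tcp_pos']); X=np.array(s['tool_rot'])[:,0]
f=lambda p:np.array(p)/4+[230,150]
L=cast(c,[f((392,129)),f((509.5,106))],90); print('lug faces',L.round(1).tolist(),np.linalg.norm(L[0]-L[1]))
g=T+[0,0,4]
for z in (130,137,143): print('tip',z,cast(c,f((225.5,123)),z).round(1))
print('expected tip level',g-90*X)
# level check
w=read_camera('wrist')
print('handle rear/front top pred', proj(w,[g+46*X+[0,0,7],g-25*X+[0,0,7],g+46*X,g-25*X]).round(1).tolist())
H=hsv(w); h,sa,v=H[...,0],H[...,1],H[...,2]
for st,ce,r in blobs(((h<6)|(h>174))&(sa>180)&(v>90),300): print(st)
# light grey lug mask
H=hsv(c); m=(H[...,1]<70)&(H[...,2]>75); m[:165]=0;m[195:]=0;m[:,:320]=0;m[:,362:]=0
for st,ce,r in blobs(m,20): print(st,ce,cast(c,cv2.boxPoints(r),90)[:,:2].round(1).tolist())
# yellow
h,sa,v=H[...,0],H[...,1],H[...,2]; m=(h>20)&(h<32)&(sa>180)&(v>110); m[:190]=0;m[:,:340]=0;m[225:]=0;m[:,400:]=0
for st,ce,r in blobs(m,50): print('yel',cast(c,cv2.boxPoints(r),108)[:,:2].round(1).tolist(),cast(c,ce,108))
E
```

```text
lug faces [[569.9, -5.5, 90.0], [580.1, -62.7, 90.0]] 58.14038750057878
tip 130 [[566.1  71.8 130. ]]
tip 137 [[564.7  71.1 137. ]]
tip 143 [[563.4  70.6 143. ]]
expected tip level [564.55208937  72.84056135 135.73585567]
handle rear/front top pred [[326.1, 189.9], [325.8, 316.3], [325.9, 185.7], [325.6, 307.5]]
[ 309  187   29  129 3287]
[327 171  32  17 266] [342.7556391  178.65037594] [[580.9, -1.0], [593.0, -60.0], [570.8, -64.2], [558.8, -5.4]]
[329 188  11   7  20] [333.25 190.6 ] [[553.0, -4.0], [562.5, -23.5], [556.1, -26.5], [546.7, -7.0]]
yel [[517.8, -57.4], [524.9, -91.0], [510.4, -93.7], [503.3, -60.2]] [[514.25697357 -75.83729633 108.        ]]
```

Emit:
{"api": "play_rows", "payload": {"claw": [-1,-1,-1,-1,-1], "linear": [[-20,-2,15],[-20,-2,20],[-10,0,15],[0,0,6],[0,0,0]], "twist": [[0.01,0,0.003],[0,0,0],[0,0,0],[0,0,0],[0,0,0]]}}

```text
t: 7.08
tcp_pos: [551.8, 111.8, 74.6]
tool_rot: [[-0.206, 0.978, -0.005], [0.978, 0.206, 0.002], [0.003, -0.005, -1.0]]
contact_force: [0.5, 0.2, -0.9]
finger_gap: 0.14
finger_force: 78.8
```

```bash
python3 - <<'E'
from h import *
togo([548.4,99.6,76],101.8)
c=read_camera('scene'); p=proj(c,[[569.9,-3.2,80],[568,20,80]]); print(p.round(1).tolist())
x,y=p[0].astype(int); im=c['img'][y-40:y+50,x-70:x+70]; print(x-70,y-40); cv2.imwrite('pics/s4.png',cv2.resize(im[:,:,::-1],None,fx=5,fy=5,interpolation=cv2.INTER_CUBIC))
E
```

```text
t 7.08 tcp [551.8 111.8  74.6] twist [-0.005 -0.003  0.002] shift [-11.3  -5.8  -1.4] F [ 0.5  0.2 -0.9] gap 0.14 78.8
[[339.0, 215.2], [348.4, 209.5]]
268 175
```

View pics/s4.png

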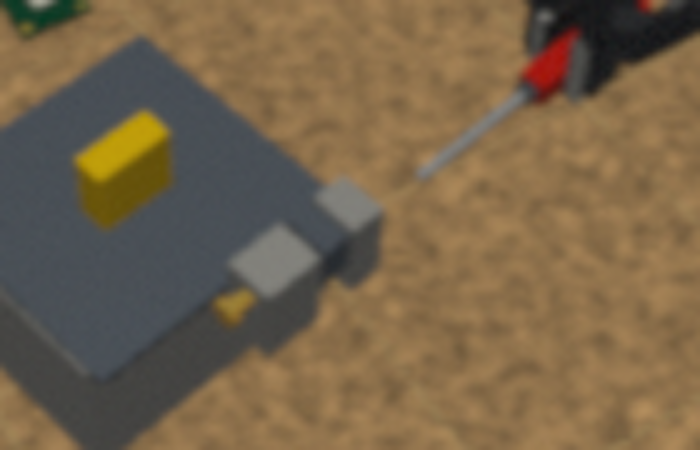

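The crop shows the tip at (420,177) short of the end lug, and the brass head at (235,305). I'll cross-check the tip and the pin head against this view.

```bash
python3 - <<'E'
from h import *
s=read_state(); c=read_camera('scene'); f=lambda P:((proj(c,P)-[268,175])*5+2).round(0).tolist()
X=np.array(s['tool_rot'])[:,0]; g=np.array(s['tcp_pos'])+[0,0,4]
print('tip pred',g-90*X,f(g-90*X),'collar',f(g-25*X))
a=np.radians(11.8); x=np.array([np.cos(a),np.sin(a),0]); y=np.array([-x[1],x[0],0]); M=np.array([569.9,-3.2,80])
for d in (3,10,17): print('head',d,f(M-(d+67)*y))
print('end lug top corners',f([M+11*x+[0,0,10],M-11*x+[0,0,10],M+11*x-16*y+[0,0,10],M+11*x+[0,0,-10]]))
print('lug2', f([M+11*x-33*y+[0,0,10],M-11*x-33*y+[0,0,10],M+11*x-60*y+[0,0,10],M-11*x-60*y+[0,0,10]]))
E
```

```text
tip pred [570.7987811   23.95055694  78.90771149] [[416.0, 177.0]] collar [[527.0, 89.0]]
head 3 [[223.0, 308.0]]
head 10 [[209.0, 319.0]]
head 17 [[195.0, 330.0]]
end lug top corners [[378.0, 204.0], [337.0, 171.0], [348.0, 227.0], [376.0, 235.0]]
lug2 [[316.0, 253.0], [275.0, 218.0], [263.0, 295.0], [222.0, 259.0]]
```

Emit:
{"api": "play_rows", "payload": {"claw": [-1,-1,-1], "linear": [[-5,-4.5,-1.4],[-6,0,0],[0,0,0]], "twist": [[-0.005,-0.003,0.002],[0,0,0],[0,0,0]]}}

```text
t: 7.55
tcp_pos: [550.4, 99.4, 76.8]
tool_rot: [[-0.204, 0.979, 0.002], [0.979, 0.204, -0.001], [-0.001, 0.002, -1.0]]
contact_force: [-0.5, 0.5, -0.6]
finger_gap: 0.145
finger_force: 78.8
```

```bash
python3 -c "
from h import *
togo([549.8,99.9,76],101.8)"
```

```text
t 7.55 tcp [550.4  99.4  76.8] twist [ 0.002  0.001 -0.001] shift [ 0.6 -0.4  0.8] F [-0.5  0.5 -0.6] gap 0.145 78.8
```

Emit:
{"api": "play_rows", "payload": {"claw": [-1,-1,-1,-1,-1], "linear": [[-5,-0.4,0.8],[-4,0,0],[-2,0,0],[-2,0,0],[0,0,0]], "twist": [[0,0,0],[0,0,0],[0,0,0],[0,0,0],[0,0,0]]}}

```text
t: 8.18
tcp_pos: [552.4, 86.9, 75.7]
tool_rot: [[-0.204, 0.979, 0.002], [0.979, 0.204, -0.001], [-0.001, 0.001, -1.0]]
contact_force: [0.5, 0.3, -0.7]
finger_gap: 0.142
finger_force: 78.8
```

Emit:
{"api": "play_rows", "payload": {"claw": [-1,-1,-1], "linear": [[-2,0,0],[-2,0,0],[0,0,0]], "twist": [[0,0,0],[0,0,0],[0,0,0]]}}

```text
t: 8.55
tcp_pos: [553.2, 83.0, 75.7]
tool_rot: [[-0.204, 0.979, 0.002], [0.979, 0.204, -0.001], [-0.001, 0.001, -1.0]]
contact_force: [-0.5, 0.5, -0.3]
finger_gap: 0.143
finger_force: 78.8
```

Emit:
{"api": "play_rows", "payload": {"claw": [-1,-1,-1], "linear": [[-2,0,0],[-2,0,0],[0,0,0]], "twist": [[0,0,0],[0,0,0],[0,0,0]]}}

```text
t: 8.93
tcp_pos: [554.0, 79.1, 75.7]
tool_rot: [[-0.204, 0.979, 0.002], [0.979, 0.204, -0.001], [-0.001, 0.001, -1.0]]
contact_force: [1.1, 0.4, -0.9]
finger_gap: 0.146
finger_force: 78.8
```

The tip is inside the bore with no contact force. I'll continue.

Emit:
{"api": "play_rows", "payload": {"claw": [-1,-1,-1], "linear": [[-2,0,0],[-2,0,0],[0,0,0]], "twist": [[0,0,0],[0,0,0],[0,0,0]]}}

```text
t: 9.3
tcp_pos: [554.3, 77.1, 75.7]
tool_rot: [[-0.205, 0.979, 0.001], [0.979, 0.205, 0.004], [0.003, 0.002, -1.0]]
contact_force: [-1.2, 6.6, 0.1]
finger_gap: 0.143
finger_force: 78.9
```

Emit:
{"api": "play_rows", "payload": {"claw": [-1,-1,-1], "linear": [[-2,0,0],[-2,0,0],[0,0,0]], "twist": [[0,0,0],[0,0,0],[0,0,0]]}}

```text
t: 9.68
tcp_pos: [555.0, 73.3, 75.6]
tool_rot: [[-0.206, 0.979, 0.001], [0.979, 0.206, 0.004], [0.003, 0.002, -1.0]]
contact_force: [-0.9, 6.5, 0.9]
finger_gap: 0.14
finger_force: 78.9
```

Emit:
{"api": "play_rows", "payload": {"claw": [-1,-1,-1], "linear": [[-2,0,0],[-2,0,0],[0,0,0]], "twist": [[0,0,0],[0,0,0],[0,0,0]]}}

```text
t: 10.05
tcp_pos: [555.8, 69.4, 75.6]
tool_rot: [[-0.206, 0.979, 0.001], [0.979, 0.206, 0.004], [0.003, 0.001, -1.0]]
contact_force: [-1.4, 6.7, 0.9]
finger_gap: 0.147
finger_force: 78.9
```

Contact began at y≈78.5, with friction around 6.7 N.

Emit:
{"api": "play_rows", "payload": {"claw": [-1,-1,-1,-1,-1,-1,-1], "linear": [[-2,0,0],[-2,0,0],[-2,0,0],[-2,0,0],[-2,0,0],[-2,0,0],[0,0,0]], "twist": [[0,0,0],[0,0,0],[0,0,0],[0,0,0],[0,0,0],[0,0,0],[0,0,0]]}}

```text
t: 10.92
tcp_pos: [558.3, 57.6, 75.6]
tool_rot: [[-0.206, 0.979, 0.001], [0.979, 0.206, 0.004], [0.003, 0.001, -1.0]]
contact_force: [-1.0, 6.7, -0.1]
finger_gap: 0.139
finger_force: 78.9
```

Emit:
{"api": "play_rows", "payload": {"claw": [-1,-1], "linear": [[-2,0,0],[0,0,0]], "twist": [[0,0,0],[0,0,0]]}}

```text
t: 11.18
tcp_pos: [558.7, 55.7, 75.6]
tool_rot: [[-0.206, 0.979, 0.001], [0.979, 0.206, 0.004], [0.003, 0.001, -1.0]]
contact_force: [-0.9, 6.3, 0.7]
finger_gap: 0.143
finger_force: 78.9
```

Emit:
{"api": "play_rows", "payload": {"claw": [-1,-1], "linear": [[-1,0,0],[0,0,0]], "twist": [[0,0,0],[0,0,0]]}}

```text
t: 11.42
tcp_pos: [558.9, 54.8, 75.6]
tool_rot: [[-0.206, 0.979, 0.001], [0.979, 0.206, 0.004], [0.004, 0.001, -1.0]]
contact_force: [-1.9, 5.8, 0.2]
finger_gap: 0.144
finger_force: 78.9
```

Emit:
{"api": "play_rows", "payload": {"claw": [-1,-1], "linear": [[-1.5,0,0],[0,0,0]], "twist": [[0,0,0],[0,0,0]]}}

```text
t: 11.68
tcp_pos: [559.2, 53.3, 75.6]
tool_rot: [[-0.206, 0.979, 0.001], [0.979, 0.206, 0.004], [0.004, 0.002, -1.0]]
contact_force: [-0.8, 6.8, 0.1]
finger_gap: 0.143
finger_force: 78.9
```

Emit:
{"api": "play_rows", "payload": {"claw": [-1,-1], "linear": [[-1.5,0,0],[0,0,0]], "twist": [[0,0,0],[0,0,0]]}}

```text
t: 11.92
tcp_pos: [559.5, 51.8, 75.6]
tool_rot: [[-0.206, 0.979, 0.001], [0.979, 0.206, 0.004], [0.004, 0.002, -1.0]]
contact_force: [-1.2, 6.5, 0.4]
finger_gap: 0.141
finger_force: 78.9
```

Emit:
{"api": "play_rows", "payload": {"claw": [-1,-1], "linear": [[-1.5,0,0],[0,0,0]], "twist": [[0,0,0],[0,0,0]]}}

```text
t: 12.18
tcp_pos: [559.6, 51.1, 75.6]
tool_rot: [[-0.206, 0.979, 0.0], [0.978, 0.206, 0.005], [0.005, 0.002, -1.0]]
contact_force: [-1.6, 8.4, 1.0]
finger_gap: 0.144
finger_force: 79.0
```

Emit:
{"api": "play_rows", "payload": {"claw": [-1,-1], "linear": [[-1.5,0,0],[0,0,0]], "twist": [[0,0,0],[0,0,0]]}}

```text
t: 12.42
tcp_pos: [559.5, 50.9, 75.6]
tool_rot: [[-0.207, 0.978, -0.0], [0.978, 0.207, 0.008], [0.008, 0.001, -1.0]]
contact_force: [-2.0, 12.6, 1.8]
finger_gap: 0.139
finger_force: 79.1
```

The stop is at y≈51. I'll raise the push gently.

Emit:
{"api": "play_rows", "payload": {"claw": [-1,-1], "linear": [[-1,0,0],[0,0,0]], "twist": [[0,0,0],[0,0,0]]}}

```text
t: 12.68
tcp_pos: [559.6, 50.5, 75.6]
tool_rot: [[-0.207, 0.978, -0.0], [0.978, 0.207, 0.009], [0.009, 0.002, -1.0]]
contact_force: [-2.5, 14.4, 1.2]
finger_gap: 0.143
finger_force: 79.1
```

Emit:
{"api": "play_rows", "payload": {"claw": [-1,-1], "linear": [[-0.7,0,0],[0,0,0]], "twist": [[0,0,0],[0,0,0]]}}

```text
t: 12.92
tcp_pos: [559.6, 50.2, 75.6]
tool_rot: [[-0.208, 0.978, -0.0], [0.978, 0.208, 0.01], [0.01, 0.002, -1.0]]
contact_force: [-2.2, 16.3, 3.2]
finger_gap: 0.138
finger_force: 79.2
```

Emit:
{"api": "play_rows", "payload": {"claw": [-1,-1,-1,-1,-1,-1], "linear": [[-0.7,0,0],[0,0,0],[0,0,0],[0,0,0],[0,0,0],[0,0,0]], "twist": [[0,0,0],[0,0,0],[0,0,0],[0,0,0],[0,0,0],[0,0,0]]}}

```text
t: 13.68
tcp_pos: [559.6, 50.0, 75.6]
tool_rot: [[-0.208, 0.978, -0.001], [0.978, 0.208, 0.011], [0.011, 0.002, -1.0]]
contact_force: [-3.3, 16.1, 3.5]
finger_gap: 0.139
finger_force: 79.2
```

Emit:
{"api": "play_rows", "payload": {"claw": [-1,-1,-1,-1,-1,-1], "linear": [[-0.5,0,0],[0,0,0],[0,0,0],[0,0,0],[0,0,0],[0,0,0]], "twist": [[0,0,0],[0,0,0],[0,0,0],[0,0,0],[0,0,0],[0,0,0]]}}

```text
t: 14.42
tcp_pos: [559.6, 49.8, 75.5]
tool_rot: [[-0.208, 0.978, -0.001], [0.978, 0.208, 0.011], [0.011, 0.002, -1.0]]
contact_force: [-3.0, 17.5, 3.0]
finger_gap: 0.141
finger_force: 79.2
```

Emit:
{"api": "play_rows", "payload": {"claw": [-1,-1,-1,-1,-1,-1,-1], "linear": [[2,0,0],[6,0,0],[10,0,0],[15,0,0],[15,0,0],[15,0,0],[0,0,0]], "twist": [[0,0,0],[0,0,0],[0,0,0],[0,0,0],[0,0,0],[0,0,0],[0,0,0]]}}

```text
t: 15.3
tcp_pos: [548.0, 107.0, 75.6]
tool_rot: [[-0.206, 0.978, 0.001], [0.978, 0.206, -0.001], [-0.001, 0.001, -1.0]]
contact_force: [0.9, 0.1, -1.4]
finger_gap: 0.142
finger_force: 78.8
```

```bash
python3 - <<'E'
from h import *
togo([449.2,283.4,130],95.2)
w=read_camera('wrist'); s=read_state(); X=np.array(s['tool_rot'])[:,0]; g=np.array(s['tcp_pos'])+[0,0,4]
print(proj(w,[g+46*X+[0,0,7],g-25*X+[0,0,7]]).round(1).tolist())
H=hsv(w); h,sa,v=H[...,0],H[...,1],H[...,2]
for st,ce,r in blobs(((h<6)|(h>174))&(sa>180)&(v>90),300): print(st)
c=read_camera('scene'); cv2.imwrite('pics/s5.png',cv2.resize(c['img'][150:270,240:440,::-1],None,fx=3.5,fy=3.5,interpolation=cv2.INTER_CUBIC))
E
```

```text
t 15.3 tcp [548.  107.   75.6] twist [0.001 0.001 0.117] shift [184.6 -82.4 -54.4] F [ 0.9  0.1 -1.4] gap 0.142 78.8
[[326.4, 191.3], [325.9, 317.5]]
[ 309  187   29  129 3286]
```

View pics/s5.png

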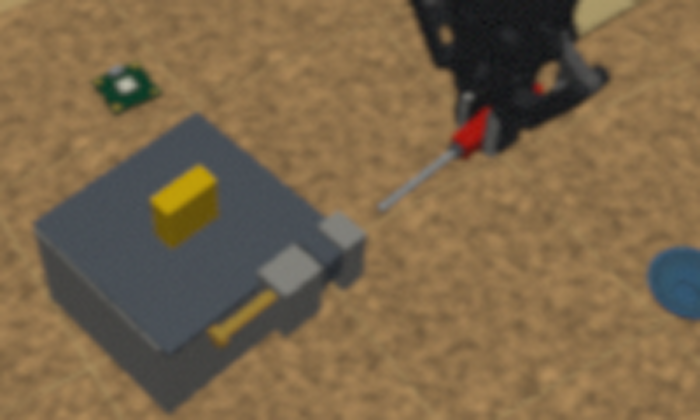

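The pin now stands well out at (240,318) and the punch is clear and unslipped (same handle span). I'm returning it to the rest.

Emit:
{"api": "play_rows", "payload": {"claw": [-1,-1,-1,-1,-1,-1,-1,-1], "linear": [[15,0,-20],[15,0,-25],[0,0,-10],[0,0,0],[40,-20,0],[45,-20,0],[45,-20,0],[0,0,0]], "twist": [[0,0,0],[0,0,0],[0,0,0],[0,0,0.117],[0,0,0],[0,0,0],[0,0,0],[0,0,0]]}}

```text
t: 16.4
tcp_pos: [469.3, 260.7, 129.9]
tool_rot: [[-0.093, 0.996, 0.0], [0.996, 0.093, -0.001], [-0.001, 0.0, -1.0]]
contact_force: [0.2, -0.2, -1.4]
finger_gap: 0.139
finger_force: 78.8
```

```bash
python3 -c "
from h import *
togo([448,283.4,60],95.2)"
```

```text
t 16.4 tcp [469.3 260.7 129.9] twist [0.    0.001 0.002] shift [ 24.5 -19.1  69.9] F [ 0.2 -0.2 -1.4] gap 0.139 78.8
```

```bash
python3 - <<'E'
from h import *
c=read_camera('top'); c['img']=cv2.imread('pics/top0.png')[:,:,::-1].copy(); H=hsv(c); h,s,v=H[...,0],H[...,1],H[...,2]
print(H[262,225],H[242,172],H[270,200])
def go(c,H,n,box):
    m=(H[...,1]<120)&(H[...,2]>H[box[0]:box[1],box[2]:box[3],2].mean()); m=cv2.morphologyEx(m.astype('uint8'),cv2.MORPH_CLOSE,np.ones((9,9)))
    q=np.zeros_like(m); q[box[0]:box[1],box[2]:box[3]]=1
    for st,ce,r in blobs(m*q,200): print(n,st,cast(c,cv2.boxPoints(r),6)[:,:2].round(1).tolist(),cast(c,r[0],6).round(1))
go(c,H,'top',(230,275,150,250))
E
```

```text
[ 15 145  93] [ 15 143 116] [ 15 130 100]
top [ 164  239   72   25 1058] [[459.5, 344.6], [473.4, 194.9], [432.4, 189.8], [418.5, 338.5]] [[445.9 266.9   6. ]]
```

Emit:
{"api": "play_rows", "payload": {"claw": [-1,-1,-1,-1,-1], "linear": [[24.5,-20.5,20],[0,0,25],[0,0,20],[0,0,5],[0,0,0]], "twist": [[0,0,0],[0,0,0],[0,0,0],[0,0,0],[0,0,0]]}}

```text
t: 17.08
tcp_pos: [449.1, 281.0, 60.3]
tool_rot: [[-0.087, 0.996, 0.001], [0.996, 0.087, -0.001], [-0.001, 0.001, -1.0]]
contact_force: [0.4, -0.4, 0.5]
finger_gap: 0.142
finger_force: 78.8
```

```bash
python3 - <<'E'
from h import *
togo([446.5,283.4,29],95.2)
c=read_camera('wrist'); cv2.imwrite('pics/w6.png',c['img'][100:400,170:480,::-1])
E
```

```text
t 17.07 tcp [449.1 281.   60.3] twist [ 0.001  0.001 -0.004] shift [ 2.7 -2.3 31.3] F [ 0.4 -0.4  0.5] gap 0.142 78.8
```

View pics/w6.png

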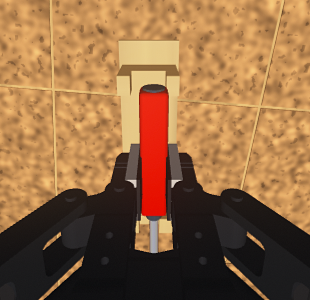

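The crop shows the handle at column 153 and the rest slot at 149.5, so it needs about 2.3 mm to −x, which agrees with the computed shift. I'm lowering it.

Emit:
{"api": "play_rows", "payload": {"claw": [-1,-1,-1,-1,-1,-1], "linear": [[2.5,-2.3,8],[0,0,10],[0,0,6],[0,0,4],[0,0,2],[0,0,0]], "twist": [[0,0,-0.004],[0,0,0],[0,0,0],[0,0,0],[0,0,0],[0,0,0]]}}

```text
t: 17.88
tcp_pos: [445.9, 284.1, 30.3]
tool_rot: [[-0.093, 0.996, 0.001], [0.996, 0.093, -0.001], [-0.001, 0.001, -1.0]]
contact_force: [-0.1, -0.5, 0.0]
finger_gap: 0.137
finger_force: 78.8
```

Emit:
{"api": "play_rows", "payload": {"claw": [-1,-1,-1], "linear": [[0,0,1.5],[0,0,1],[0,0,0]], "twist": [[0,0,0],[0,0,0],[0,0,0]]}}

```text
t: 18.25
tcp_pos: [446.1, 284.2, 28.1]
tool_rot: [[-0.093, 0.996, 0.002], [0.996, 0.093, -0.0], [-0.001, 0.002, -1.0]]
contact_force: [-1.2, -0.3, 0.9]
finger_gap: 0.142
finger_force: 79.2
```

Emit:
{"api": "play_rows", "payload": {"claw": [-1,-0.5,-0.3,0,0,0], "linear": [[0,0,0.7],[0,0,0],[0,0,0],[0,0,0],[0,0,-10],[0,0,-40]], "twist": [[0,0,0],[0,0,0],[0,0,0],[0,0,0],[0,0,0],[0,0,0]]}}

```text
t: 19.0
tcp_pos: [444.1, 283.3, 76.3]
tool_rot: [[-0.093, 0.996, -0.003], [0.996, 0.093, -0.003], [-0.002, -0.003, -1.0]]
contact_force: [0.2, 1.2, -0.0]
finger_gap: 0.501
finger_force: 0.0
```

Emit:
{"api": "play_rows", "payload": {"claw": [0,0,0,0], "linear": [[0,0,-50],[0,0,-50],[0,0,-20],[0,0,0]], "twist": [[0,0,0],[0,0,0],[0,0,0],[0,0,0]]}}

```text
t: 19.5
tcp_pos: [446.9, 284.8, 199.4]
tool_rot: [[-0.093, 0.996, 0.006], [0.996, 0.093, 0.001], [0.001, 0.006, -1.0]]
contact_force: [-0.0, 0.3, -0.2]
finger_gap: 0.499
finger_force: 0.0
```

```bash
python3 - <<'E'
from h import *
togo([514.5,-76,190],101.9)
c=read_camera('wrist')
H=hsv(c); h,sa,v=H[...,0],H[...,1],H[...,2]
for st,ce,r in blobs(((h<6)|(h>174))&(sa>180)&(v>90),200):
    print(st,ce,cast(c,cv2.boxPoints(r),39).round(1).tolist())
E
```

```text
t 19.5 tcp [446.9 284.8 199.4] twist [ 0.006 -0.    -0.115] shift [-367.    -8.3    9.4] F [-0.   0.3 -0.2] gap 0.499 0.0
[315 144  13  64 756] [321.45634921 175.11111111] [[434.2, 327.7, 39.0], [446.5, 328.8, 39.0], [453.2, 259.8, 39.0], [439.9, 258.6, 39.0]]
```

The punch is back within about 1 mm of where it lay at first. Next is the flap.

Emit:
{"api": "play_rows", "payload": {"claw": [0,0,0,0,0,0,0,0,0], "linear": [[0,0,0],[-50,-1,0],[-55,-1.5,0],[-55,-1.5,0],[-55,-1.5,0],[-55,-1.5,0],[-50,-1,0],[-45,0,9],[0,0,0]], "twist": [[0.006,0,-0.115],[0,0,0],[0,0,0],[0,0,0],[0,0,0],[0,0,0],[0,0,0],[0,0,0],[0,0,0]]}}

```text
t: 20.68
tcp_pos: [512.3, -77.0, 186.1]
tool_rot: [[-0.202, 0.979, -0.008], [0.979, 0.202, -0.001], [0.001, -0.008, -1.0]]
contact_force: [0.7, 0.3, -0.7]
finger_gap: 0.495
finger_force: 0.0
```

```bash
python3 - <<'E'
from h import *
togo([514.5,-76,150],101.9)
c=read_camera('wrist'); print(proj(c,[514.5,-76,108]))
H=hsv(c); h,sa,v=H[...,0],H[...,1],H[...,2]
for st,ce,r in blobs((h>20)&(h<32)&(sa>180)&(v>170),150):
    print(st,ce,v[int(ce[1]),int(ce[0])],cast(c,cv2.boxPoints(r),108).round(1).tolist(),cast(c,r[0],108).round(1))
E
```

```text
t 20.68 tcp [512.3 -77.  186.1] twist [-0.008 -0.001 -0.005] shift [ 0.5  2.4 36.1] F [ 0.7  0.3 -0.7] gap 0.495 0.0
[[328.47467463 212.08884776]]
[320 191  19  41 777] [329.         210.94851995] 248 [[504.3, -60.0, 108.0], [518.2, -57.1, 108.0], [525.7, -90.8, 108.0], [511.1, -93.8, 108.0]] [[514.7 -75.  108. ]]
[401 206   8  33 161] [404.39751553 221.9689441 ] 223 [[577.8, -86.4, 108.0], [572.1, -58.3, 108.0], [576.0, -57.9, 108.0], [581.8, -86.0, 108.0]] [[576.9 -71.9 108. ]]
```

Emit:
{"api": "play_rows", "payload": {"claw": [0,0,0,0,0], "linear": [[1,2.5,35],[0,0,30],[0,0,20],[0,0,12],[0,0,0]], "twist": [[-0.008,0,-0.003],[0,0,0],[0,0,0],[0,0,0],[0,0,0]]}}

```text
t: 21.35
tcp_pos: [514.5, -72.1, 90.6]
tool_rot: [[-0.21, 0.978, 0.001], [0.978, 0.21, 0.001], [0.001, 0.001, -1.0]]
contact_force: [0.3, -0.1, -0.1]
finger_gap: 0.502
finger_force: 0.0
```

```bash
python3 -c "
from h import *
togo([514.7,-75.6,87],101.9)"
```

```text
t 21.35 tcp [514.5 -72.1  90.6] twist [ 0.001 -0.001  0.004] shift [-3.5 -0.5  3.6] F [ 0.3 -0.1 -0.1] gap 0.502 0.0
```

Emit:
{"api": "play_rows", "payload": {"newtons": 60, "claw": [0,0,-1,-1,-1,-1], "linear": [[-3.5,-0.5,3],[0,0,0],[0,0,0],[0,0,0],[0,0,0],[0,0,0]], "twist": [[0,0,0.004],[0,0,0],[0,0,0],[0,0,0],[0,0,0],[0,0,0]]}}

```text
t: 22.1
tcp_pos: [516.1, -76.8, 89.0]
tool_rot: [[-0.205, 0.979, 0.004], [0.979, 0.205, -0.0], [-0.001, 0.004, -1.0]]
contact_force: [-0.8, -0.3, 5.1]
finger_gap: 0.174
finger_force: 59.0
```

Emit:
{"api": "play_rows", "payload": {"claw": [-1,-1,-1,-1,-1], "linear": [[0,0,-3],[0,0,-4],[0,0,-5],[0,0,-5],[0,0,0]], "twist": [[0,0,0],[0,0,0],[0,0,0],[0,0,0],[0,0,0]]}}

```text
t: 22.72
tcp_pos: [516.0, -76.8, 105.9]
tool_rot: [[-0.205, 0.979, 0.004], [0.979, 0.205, -0.0], [-0.001, 0.004, -1.0]]
contact_force: [-0.1, 0.6, -0.5]
finger_gap: 0.176
finger_force: 58.4
```

The flap lifts free. I'm carrying it to the tile.

Emit:
{"api": "play_rows", "payload": {"claw": [-1,-1,-1,-1,-1], "linear": [[0,0,-10],[0,0,-20],[0,0,-20],[0,0,0],[0,0,0]], "twist": [[0,0,0],[0,0,0],[0,0,0.1],[0,0,0.13],[0,0,0.12]]}}

```text
t: 23.35
tcp_pos: [515.7, -76.8, 156.3]
tool_rot: [[0.147, 0.989, 0.004], [0.989, -0.147, -0.0], [0.0, 0.004, -1.0]]
contact_force: [-0.1, -0.6, -0.4]
finger_gap: 0.175
finger_force: 58.5
```

```bash
python3 -c "
from h import *
togo([531,-336,150],82)"
```

```text
t 23.35 tcp [515.7 -76.8 156.3] twist [ 0.004 -0.    -0.008] shift [-254.6   51.2    6.3] F [-0.1 -0.6 -0.4] gap 0.175 58.5
```

Emit:
{"api": "play_rows", "payload": {"claw": [-1,-1,-1,-1,-1,-1,-1,-1,-1,-1], "linear": [[-20,4,0],[-35,7,0],[-40,8,0],[-40,8,0],[-40,8,0],[-40,8,0],[-25,5,0],[-14,3,0],[0,0,0],[0,0,0]], "twist": [[0.004,0,-0.008],[0,0,0],[0,0,0],[0,0,0],[0,0,0],[0,0,0],[0,0,0],[0,0,0],[0,0,0],[0,0,0]]}}

```text
t: 24.6
tcp_pos: [531.4, -334.0, 155.2]
tool_rot: [[0.134, 0.991, -0.001], [0.991, -0.134, 0.002], [0.001, -0.001, -1.0]]
contact_force: [-0.2, 0.2, -2.2]
finger_gap: 0.169
finger_force: 58.5
```

```bash
python3 -c "
from h import *
togo([531,-336,27],82)"
```

```text
t 24.6 tcp [ 531.4 -334.   155.2] twist [-0.001 -0.001  0.005] shift [ -2.   -0.2 128.2] F [-0.2  0.2 -2.2] gap 0.169 58.5
```

Emit:
{"api": "play_rows", "payload": {"claw": [-1,-1,-1,-1,-1,-1,-1,-1], "linear": [[-2,0,20],[0,0,30],[0,0,30],[0,0,20],[0,0,12],[0,0,8],[0,0,4],[0,0,0]], "twist": [[0,0,0],[0,0,0],[0,0,0],[0,0,0],[0,0,0],[0,0,0],[0,0,0],[0,0,0]]}}

```text
t: 25.6
tcp_pos: [531.4, -337.2, 31.5]
tool_rot: [[0.135, 0.991, -0.0], [0.991, -0.135, 0.0], [0.0, -0.0, -1.0]]
contact_force: [-0.3, 0.0, -2.0]
finger_gap: 0.175
finger_force: 58.5
```

Emit:
{"api": "play_rows", "payload": {"claw": [-1,-1,-1], "linear": [[0,0,1.5],[0,0,1],[0,0,0]], "twist": [[0,0,0],[0,0,0],[0,0,0]]}}

```text
t: 25.98
tcp_pos: [531.2, -337.2, 28.8]
tool_rot: [[0.135, 0.991, -0.0], [0.991, -0.135, 0.001], [0.001, -0.0, -1.0]]
contact_force: [0.2, 0.3, -0.3]
finger_gap: 0.178
finger_force: 58.5
```

Emit:
{"api": "play_rows", "payload": {"claw": [-1,-1,-1], "linear": [[0,0,1.5],[0,0,1.5],[0,0,0]], "twist": [[0,0,0],[0,0,0],[0,0,0]]}}

```text
t: 26.35
tcp_pos: [531.1, -337.1, 25.5]
tool_rot: [[0.135, 0.991, -0.001], [0.991, -0.135, 0.001], [0.001, -0.001, -1.0]]
contact_force: [-0.6, -0.6, -1.4]
finger_gap: 0.174
finger_force: 58.5
```

Emit:
{"api": "play_rows", "payload": {"claw": [-1,-1,-1], "linear": [[0,0,1],[0,0,0],[0,0,0]], "twist": [[0,0,0],[0,0,0],[0,0,0]]}}

```text
t: 26.72
tcp_pos: [531.2, -337.2, 25.1]
tool_rot: [[0.135, 0.991, -0.0], [0.991, -0.135, 0.001], [0.001, -0.0, -1.0]]
contact_force: [-1.2, 1.9, 3.1]
finger_gap: 0.176
finger_force: 59.1
```

The flap has touched down at the expected height, so I'm releasing and retreating.

Emit:
{"api": "play_rows", "payload": {"claw": [-0.5,-0.3,0,0,0,0,0,0], "linear": [[0,0,0],[0,0,0],[0,0,0],[0,0,-15],[0,0,-40],[0,0,-50],[0,0,-50],[0,0,0]], "twist": [[0,0,0],[0,0,0],[0,0,0],[0,0,0],[0,0,0],[0,0,0],[0,0,0],[0,0,0]]}}

```text
t: 27.72
tcp_pos: [534.0, -339.3, 186.0]
tool_rot: [[0.135, 0.991, 0.008], [0.991, -0.135, -0.006], [-0.005, 0.008, -1.0]]
contact_force: [0.3, -0.8, 0.4]
finger_gap: 0.5
finger_force: 0.0
```

```bash
python3 - <<'E'
from h import *
togo([531,-336,27],82)
c=read_camera('wrist'); H=hsv(c); h,sa,v=H[...,0],H[...,1],H[...,2]
for st,ce,r in blobs((h>20)&(h<32)&(sa>180)&(v>170),100): print('yel',st,cast(c,r[0],44).round(1),cast(c,cv2.boxPoints(r),44)[:,:2].round(0).tolist())
c=read_camera('top'); H=hsv(c); h,sa,v=H[...,0],H[...,1],H[...,2]
for st,ce,r in blobs(((h<6)|(h>174))&(sa>180)&(v>100),100): print('red',cast(c,r[0],39).round(1))
E
```

```text
t 27.73 tcp [ 534.  -339.3  186. ] twist [0.008 0.005 0.004] shift [  2.9  -3.4 159. ] F [ 0.3 -0.8  0.4] gap 0.5 0.0
yel [312 170  15  33 493] [[ 530.2 -335.7   44. ]] [[526.0, -318.0], [539.0, -320.0], [535.0, -354.0], [521.0, -352.0]]
red [[444.1 292.8  39. ]]
```

The flap grip is within 5 mm of the tile centre and the punch is in its rest, so I'm handing in.

```bash
python3 -c "
from rig import *
print(hand_in())"
```

```text
the job is handed in; nothing more can be done
None
```

The job is handed in at 27.7 s, though `hand_in()` gave no verdict: pin driven to its stop and held at about 16–18 N, punch back in its rest within about 1 mm, flap flat on the tile about 5 mm from centre.

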